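# Sort washed stirring bars from scoops into the divided tray

### The job

Two lots of washed stirring bars wait in two steel scoops: three long thin ones and three short thick ones. Tip each lot out of its scoop, with the lip low over the tray so that nothing falls hard, into the cell that already holds one bar of the same kind; do not touch the bars with the fingers, and leave the bars that are in the tray in their own cells. Finish with both emptied scoops standing flat on the bench and nothing else on the bench knocked or moved.

Things in the scene. Friction and masses are not known exactly. Their poses are not given: they have to be found in the camera images.
- tray: grey divided tray, open on top, 149 x 210 x 41 mm (x, y, z), fixed on the bench; origin at the centre of its underside. Two rows (along x) of three cells (along y), each 70 (x) x 66 (y) mm inside and 38 mm deep; walls, dividers and floor 3 mm thick. Cell centres in the tray's frame: x = -36.5 or +36.5 mm, y = -69, 0 or +69 mm. Cells without a bar are spare and stay empty.
- scoop_1: open steel weighing scoop, about 0.16 kg; origin under the middle of its pan, x forward to the open lip, z up. Flat pan 90 mm long, floor and walls 2 mm; 58 mm wide outside at the back, tapering in its front half to an open lip 48 mm wide outside, 44 inside; walls 24 mm high at the back, 16 at the lip. A level bar handle runs back from the pan. Carries the three long bars.
- scoop_1_grip (a point): centre of that scoop's handle, where it is grasped: 42 mm above the scoop's underside, 50 mm behind the pan's back wall. The handle is 14 mm wide, 18 mm high, reaches 35 mm forward and 45 mm back of this point; the lip's floor edge lies 140 mm ahead of and 40 mm below it. Axes as the scoop's.
- scoop_2: a second scoop, identical in every way; carries the three short thick bars
- scoop_2_grip (a point): centre of the second scoop's handle, placed as on the first
- long_1: long thin white PTFE stirring bar, slippery (friction about 0.2 on everything: it starts to slide at 10 to 15 degrees), origin at its middle, x along it. Round, 9 mm thick, 45 mm long, 12 g. Starts in the first scoop.
- long_2: long thin white PTFE stirring bar, slippery (friction about 0.2 on everything: it starts to slide at 10 to 15 degrees), origin at its middle, x along it. Round, 9 mm thick, 45 mm long, 12 g. Starts in the first scoop.
- long_3: long thin white PTFE stirring bar, slippery (friction about 0.2 on everything: it starts to slide at 10 to 15 degrees), origin at its middle, x along it. Round, 9 mm thick, 45 mm long, 12 g. Starts in the first scoop.
- stub_1: short thick white PTFE stirring bar, slippery (friction about 0.2 on everything: it starts to slide at 10 to 15 degrees), origin at its middle, x along it. Barrel-shaped with domed ends, 13 mm thick, 28 mm long, 12 g. Starts in the second scoop.
- stub_2: short thick white PTFE stirring bar, slippery (friction about 0.2 on everything: it starts to slide at 10 to 15 degrees), origin at its middle, x along it. Barrel-shaped with domed ends, 13 mm thick, 28 mm long, 12 g. Starts in the second scoop.
- stub_3: short thick white PTFE stirring bar, slippery (friction about 0.2 on everything: it starts to slide at 10 to 15 degrees), origin at its middle, x along it. Barrel-shaped with domed ends, 13 mm thick, 28 mm long, 12 g. Starts in the second scoop.
- long_kept: a long thin bar like long_1 that already lies in one cell of the tray: the cell for the long bars
- stub_kept: a short thick bar like stub_1 that already lies in one cell of the tray: the cell for the short thick bars
- big_kept: a long thick white bar with a collar round its middle, 13 mm thick, 58 mm long, in a cell of its own; stays there
- cross_kept: a cross-shaped white bar, 36 x 36 x 10 mm, in a cell of its own; stays there
- dishes: stack of three closed culture dishes, 90 mm across, 44 mm high, loose, in front of the tray; origin under its centre. Not to be disturbed.
- small_bottle: small glass bottle with a screw cap, 54 mm across, 105 mm high, loose, in front of the tray; origin under its centre. Not to be disturbed.
- big_bottle: glass bottle with a screw cap, 86 mm across, 182 mm high; origin under its centre. Obstacle.
- tube_rack: aluminium rack of test tubes, 100 x 156 mm, 101 mm high with the tubes; origin under its centre. Obstacle.
- rod_beaker: glass beaker 68 mm across, 95 mm high, with rods standing out to 190 mm; origin under its centre. Obstacle.
- tip_box: box of pipette tips, 125 x 85 x 67 mm; origin under its centre. Obstacle.
There are look-alikes about, which are no part of the job. Leave any yellow look-alike of the scoop_2 alone.

How it is judged:
At the end, for the whole second after the job is handed in: Each lot lies in the cell of its kept bar: middles inside the walls, under 30 mm above its floor. Kept bars stay in their cells (big and cross moved under 30 mm, others 80). Both scoops on the bench, within 0.08 rad of level, grip point under 48 mm high. All at rest ((x of each of long_kept, long_1, long_2, long_3 in the frame of tray below -0.0015 m or x of each of long_kept, long_1, long_2, long_3 in the frame of tray above 0.0015 m) and (y of each of long_kept, long_1, long_2, long_3 in the frame of tray below -0.036 m or (y of each of long_kept, long_1, long_2, long_3 in the frame of tray above -0.033 m and y of each of long_kept, long_1, long_2, long_3 in the frame of tray below 0.033 m) or y of each of long_kept, long_1, long_2, long_3 in the frame of tray above 0.036 m) and (x of each of stub_kept, stub_1, stub_2, stub_3 in the frame of tray below -0.0015 m or x of each of stub_kept, stub_1, stub_2, stub_3 in the frame of tray above 0.0015 m) and (y of each of stub_kept, stub_1, stub_2, stub_3 in the frame of tray below -0.036 m or (y of each of stub_kept, stub_1, stub_2, stub_3 in the frame of tray above -0.033 m and y of each of stub_kept, stub_1, stub_2, stub_3 in the frame of tray below 0.033 m) or y of each of stub_kept, stub_1, stub_2, stub_3 in the frame of tray above 0.036 m) and x of long_1 in the frame of tray between -0.0715 and 0.0715 m and x of long_2 in the frame of tray between -0.0715 and 0.0715 m and x of long_3 in the frame of tray between -0.0715 and 0.0715 m and x of stub_1 in the frame of tray between -0.0715 and 0.0715 m and x of stub_2 in the frame of tray between -0.0715 and 0.0715 m and x of stub_3 in the frame of tray between -0.0715 and 0.0715 m and x of long_kept in the frame of tray between -0.0715 and 0.0715 m and x of stub_kept in the frame of tray between -0.0715 and 0.0715 m and x of big_kept in the frame of tray between -0.0715 and 0.0715 m and x of cross_kept in the frame of tray between -0.0715 and 0.0715 m and y of long_1 in the frame of tray between -0.102 and 0.102 m and y of long_2 in the frame of tray between -0.102 and 0.102 m and y of long_3 in the frame of tray between -0.102 and 0.102 m and y of stub_1 in the frame of tray between -0.102 and 0.102 m and y of stub_2 in the frame of tray between -0.102 and 0.102 m and y of stub_3 in the frame of tray between -0.102 and 0.102 m and y of long_kept in the frame of tray between -0.102 and 0.102 m and y of stub_kept in the frame of tray between -0.102 and 0.102 m and y of big_kept in the frame of tray between -0.102 and 0.102 m and y of cross_kept in the frame of tray between -0.102 and 0.102 m and z of long_1 in the frame of tray between 0.001 and 0.033 m and z of long_2 in the frame of tray between 0.001 and 0.033 m and z of long_3 in the frame of tray between 0.001 and 0.033 m and z of stub_1 in the frame of tray between 0.001 and 0.033 m and z of stub_2 in the frame of tray between 0.001 and 0.033 m and z of stub_3 in the frame of tray between 0.001 and 0.033 m and z of long_kept in the frame of tray between 0.001 and 0.033 m and z of stub_kept in the frame of tray between 0.001 and 0.033 m and z of big_kept in the frame of tray between 0.001 and 0.033 m and z of cross_kept in the frame of tray between 0.001 and 0.033 m and distance of each of long_kept, stub_kept from where it was at the start of the episode below 0.08 m and distance of each of big_kept, cross_kept from where it was at the start of the episode below 0.03 m and linear speed of each of long_1, long_2, long_3, stub_1, stub_2, stub_3, long_kept, stub_kept, big_kept, cross_kept, scoop_1, scoop_2 below 0.02 m/s and height (world z) of each of scoop_1_grip, scoop_2_grip below 0.048 m and angle between each of scoop_1_grip, scoop_2_grip's own z axis and vertical below 0.08 rad); the robot touches nothing.
It fails at once if the fingers touch a stirring bar (contact force between the fingers and long_1 above 0.3 N or contact force between the fingers and long_2 above 0.3 N or contact force between the fingers and long_3 above 0.3 N or contact force between the fingers and stub_1 above 0.3 N or contact force between the fingers and stub_2 above 0.3 N or contact force between the fingers and stub_3 above 0.3 N or contact force between the fingers and long_kept above 0.3 N or contact force between the fingers and stub_kept above 0.3 N or contact force between the fingers and big_kept above 0.3 N or contact force between the fingers and cross_kept above 0.3 N).
It fails at once if a stirring bar is dropped from a height or thrown (faster than 1.8 m/s) (linear speed of any of long_1, long_2, long_3, stub_1, stub_2, stub_3 above 1.8 m/s).
It fails at once if the dish stack or the small bottle is moved more than 20 mm or tipped (distance of any of dishes, small_bottle from where it was at the start of the episode above 0.02 m or angle between any of dishes, small_bottle's own z axis and vertical above 0.25 rad).
It fails at once if the arm, the gripper or a scoop knocks (over 5 N) the big bottle, tube rack, beaker of rods or tip box (contact force between any of the arm, the fingers, scoop_1, scoop_2 and big_bottle above 5 N or contact force between any of the arm, the fingers, scoop_1, scoop_2 and tube_rack above 5 N or contact force between any of the arm, the fingers, scoop_1, scoop_2 and rod_beaker above 5 N or contact force between any of the arm, the fingers, scoop_1, scoop_2 and tip_box above 5 N).
It also fails if it takes over 72 s, if anything falls off the work surface, if the arm or the gripper's body presses on something with over 40 N, if the wrist force passes 120 N, or if a joint passes its speed limit or range.

### The arm

A 6-joint arm with a two-finger parallel gripper is mounted at the origin on the work surface. World frame = base frame: x ahead of the robot, y to its left, z up, the work surface at z = 0. Lengths are in m, angles in rad, forces in N, time in s.
With the tool pointing down it reaches from about 0.35 to 0.85 m from the base axis. Payload 8.1 kg.
Tool frame: the origin (TCP) lies at the centre of the arm's flange, where the gripper is bolted on; the fingertips stand 186 mm ahead of it and the grasp point (between the pads) lies 167 mm ahead of it; z points along the fingers, y is the line along which they close (so a half turn about z gives the same grasp; the last joint's range is limited). The gripper opens to 93 mm and grips with 3 to 60 N. Pads are 15 mm wide; open, the fingers measure 128 mm over their backs; the gripper's body (75 mm by 188 mm) begins 65 mm behind the grasp point.
Start: joints at [1.12, 0.13, 1.488, -0, 1.523, -0.085], TCP at [0.215, 0.56, 0.405] pointing down, gripper open.
Joint ranges: [-2.96, 2.96], [-0.89, 2.26], [0.02, 2.5], [-1.34, 4.48], [0, 2.73], [-2.66, 2.66]. Speed limits (rad/s): [2.39, 2.39, 2.79, 3.14, 3.14, 3.14].

### API

Orientations are given as a rotation vector (axis times angle).
In Python, from plant import read_state, read_camera, camera_params, robot gives the robot as it stands.
- The arm moves only by the tool carry_out, never from a script. Its argument "targets" is a list of rows, each an object of numbers: "hand": the opening in per cent of the stroke, from 0 (shut) to 100 (fully open); "x", "y", "z": the shift along the tool's x, y, z in m; "ax", "ay", "az": the turn, a rotation vector about the tool's x, y, z in rad. In form: [{"hand": .., "x": .., "y": .., "z": .., "ax": .., "ay": .., "az": ..}, ...]. A call has 1 to 8 rows; each row is the pose to reach, as a shift and turn from the pose commanded when the call began, along the tool's axes at that moment; what a row does not reach only later rows make up. A row lasts 1/8 s, in which the tool goes at most 62.5 mm and 10.7 degrees, less where a joint would pass 70% of its speed; a pose out of reach is approached as far as the arm can. A call with a gripper value outside its range is refused whole. The fingers move at their own pace and stop on an object; "newtons" is the grip in N (left out, the last holds). Time passes only in rows, so rows that repeat a pose let the fingers close. It gives the time, the measured TCP pose, the force, the opening and the grip force at its end, in the units of the state.
- read_state(): the state, without advancing time (a new reading comes with each control period).
- read_camera(name): name is "side" or "top"; returns (picture, depth): 384x512x3 uint8, blue, green, red; 384x512 float32, m along the optical axis (not along the pixel's ray), 0 where there is no reading.
- camera_params(name): a dict with "fx", "fy", "cx", "cy" (pixels), "k1" (the pictures are not rectified: a ray, as slopes to the right and down, at radius r is drawn at 1 + k1 r^2 times it, then the intrinsics apply), "position" and "rotation" of the camera in the world. Camera axes: x right, y up, looking along -z (the intrinsics and any distortion apply to the point x, -y, -z); pixel columns grow to the right and rows downward; lengths in m; the calibration is good to about 2 mm. A picture is of the moment at which its call begins. camera_params takes no time and is no camera call.
- robot.close_job(): hands the job in; it is judged then, once.
The state is a dict: "t": time; "q": joint angles; "dq": joint speeds; "joint_torque": joint torques, N m; "tool_pos": TCP position; "orientation": TCP orientation; "force": force on the tool from outside, world axes, zero at the start; "wrist_torque": the same for the moment, N m; "opening": finger opening in m; "gripper_force": force on a finger pad.
Only numpy, scipy, OpenCV 4.12 (cv2) and the standard library are available. Lean on these libraries where they do the work, as an engineer would, in place of code of your own. Each camera call takes 0.05 s, during which the arm holds its last target. There are 200 camera calls.

## Working session

There is one attempt and no reset: what is moved stays moved. The work goes in short steps, Python scripts to look and compute and a tool call to move; the robot and the scene stay as the last step left them, time stands still between calls to the robot, and variables do not carry over. Pictures are saved under pics/ and viewed, at most 10 in all, crops included, and the job is handed in when it is done.

Besides the shell and the picture viewer there is one more tool, called after "Emit:" as a command line: name --argument value ..., lists and objects as JSON in quotes. carry_out: Moves the arm, as the interface text tells. Its arguments: {"type":"object","properties":{"targets":{"type":"array","items":{"type":"object","properties":{"hand":{"type":"number"},"x":{"type":"number"},"y":{"type":"number"},"z":{"type":"number"},"ax":{"type":"number"},"ay":{"type":"number"},"az":{"type":"number"}}}},"newtons":{"type":"number"}},"required":["targets"]}

```bash
mkdir -p pics; ls; cat > h.py <<'E'
import numpy as np, cv2
from plant import read_state, read_camera, camera_params, robot
from scipy.spatial.transform import Rotation as R
def Rm(p):
    r=np.array(p["rotation"],float)
    return r if r.shape==(3,3) else (R.from_rotvec(r).as_matrix() if r.size==3 else R.from_quat(r).as_matrix())
def ray(p,u,v):
    K=np.array([[p["fx"],0,p["cx"]],[0,p["fy"],p["cy"]],[0,0,1]])
    s=cv2.undistortPoints(np.array([[[u,v]]],float),K,np.array([p["k1"],0,0,0.]))[0,0]
    return Rm(p)@np.array([s[0],-s[1],-1.])
def onz(p,u,v,z):
    d=ray(p,u,v);o=np.array(p["position"]);return o+d*(z-o[2])/d[2]
def withd(p,u,v,dep): return np.array(p["position"])+ray(p,u,v)*dep
E
python3 - <<'E'
from h import *
for n in("top","side"):
    im,d=read_camera(n);cv2.imwrite(f"pics/{n}0.png",im);np.save(f"{n}0.npy",d);print(n,camera_params(n))
print(read_state())
E
```

```text
pics
top {'fx': 441.9933553113061, 'fy': 441.9933553113061, 'cx': 261.383834002065, 'cy': 190.0049093736135, 'k1': 0.01698072944221212, 'position': array([ 0.32192445, -0.01473191,  1.44044366]), 'rotation': array([ 0.13745806, -0.13956231, -1.58684886])}
side {'fx': 347.91565725343224, 'fy': 347.91565725343224, 'cx': 258.7628644700646, 'cy': 190.10607166704546, 'k1': -0.08623185587699306, 'position': array([0.4308436 , 0.60300569, 0.82528823]), 'rotation': array([ 0.10651116, -0.94947014, -2.72657717])}
{'t': 0.1, 'q': array([ 1.11959574e+00,  1.31085092e-01,  1.48917492e+00,  6.98326379e-06,
        1.52297862e+00, -8.53728340e-02]), 'dq': array([-0.00134087, -0.0019055 , -0.00385752,  0.00019433,  0.00042723,
        0.0002752 ]), 'joint_torque': array([ 1.48172643e-03, -5.61346614e+01, -4.93091297e+01,  7.71030108e-02,
        2.91590887e-02, -1.21771222e-04]), 'tool_pos': array([0.21450721, 0.56012765, 0.40378992]), 'orientation': array([-5.71361657e-01, -3.08874741e+00,  2.48974567e-03]), 'force': array([-0.17875823, -0.21086932, -0.38668318]), 'wrist_torque': array([ 0.0300037 , -0.00166975,  0.02691066]), 'gripper_force': 0.0, 'opening': 0.0932819087684548}
```

View pics/top0.png

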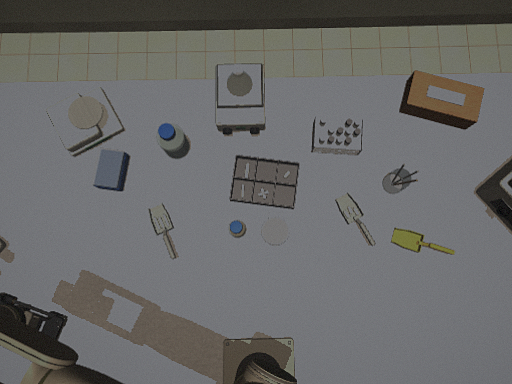

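View pics/side0.png

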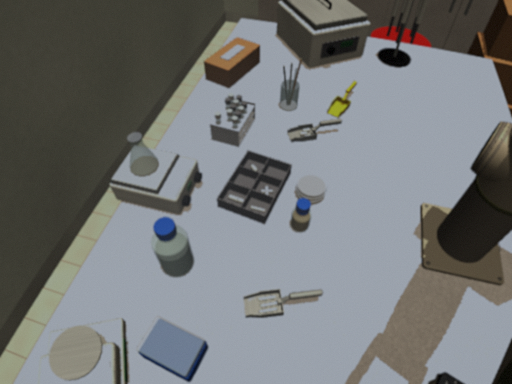

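The top view shows the tray around (265,182), one steel scoop at (162,228), the other at (354,218), and the yellow look-alike at (420,242). The dishes are at (275,231) and the small bottle at (237,228). I'll enlarge the tray and both scoops.

```bash
python3 - <<'E'
from h import *
im=cv2.imread("pics/top0.png");p=camera_params("top");d=np.load("top0.npy")
def c(x0,y0,w,h,s): return cv2.resize(im[y0:y0+h,x0:x0+w],None,fx=s,fy=s,interpolation=cv2.INTER_CUBIC)
a=c(225,150,80,62,5); b=c(145,198,40,62,5); e=c(332,188,50,62,5)
cv2.imwrite("pics/crop1.png",cv2.convertScaleAbs(np.hstack([a,b,e])[:, :850],alpha=1.3)[:, :])
print(np.hstack([a,b,e]).shape)
z=lambda u,v:withd(p,u,v,d[v,u]).round(3)
for n,uv in dict(bench=(200,280),dish=(275,231),smallcap=(237,227),bigcap=(167,131),tip=(110,170),rack=(338,135),beaker=(397,181),yel=(407,240),sc1=(160,217),h1=(170,247),sc2=(350,208),h2=(366,236)).items(): print(n,z(*uv))
E
```

```text
(310, 850, 3)
bench [ 0.29   0.183 -0.001]
dish [ 0.438 -0.06   0.041]
smallcap [0.447 0.057 0.102]
bigcap [0.729 0.257 0.181]
tip [0.641 0.461 0.066]
rack [ 0.742 -0.27   0.065]
beaker [ 0.576 -0.432  0.118]
yel [ 0.403 -0.485  0.008]
sc1 [0.494 0.312 0.011]
h1 [0.394 0.27  0.049]
sc2 [ 0.51  -0.307  0.011]
h2 [ 0.416 -0.345  0.046]
```

View pics/crop1.png

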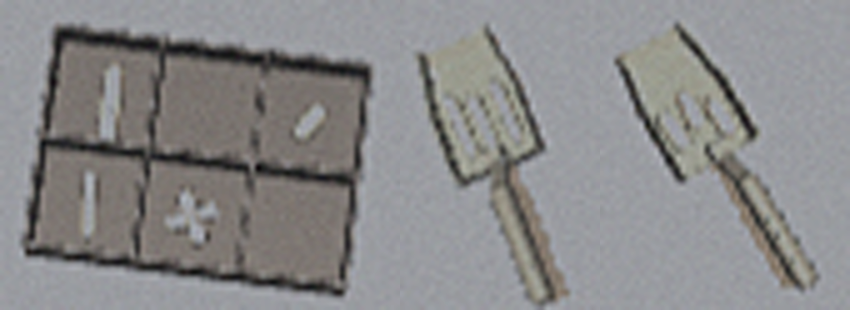

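Left scoop (162,228): three long bars, so it is scoop_1. Right scoop (354,218): three short bars, so it is scoop_2; the yellow one at (420,242) is left alone. In the tray, the stub is at px (287,174) in the far right cell and the cross at (263,193). The two left bars at (247,170) and (243,191) are candidates for big and long; I'll confirm them by size and an enlarged side crop.

```bash
python3 - <<'E'
from h import *
im=cv2.imread("pics/top0.png");p=camera_params("top");d=np.load("top0.npy")
s=cv2.imread("pics/side0.png")
a=cv2.resize(s[145:225,210:300],None,fx=6,fy=6,interpolation=cv2.INTER_CUBIC)
cv2.imwrite("pics/crop2.png",a)
# tray from dark + heights
H,W=d.shape
vv,uu=np.mgrid[0:H,0:W]
K=np.array([[p["fx"],0,p["cx"]],[0,p["fy"],p["cy"]],[0,0,1]])
sl=cv2.undistortPoints(np.stack([uu,vv],-1).reshape(-1,1,2).astype(float),K,np.array([p["k1"],0,0,0.])).reshape(H,W,2)
P=np.array(p["position"])+(np.stack([sl[...,0],-sl[...,1],-np.ones((H,W))],-1)*d[...,None])@Rm(p).T
np.save("P.npy",P)
g=im.max(2)
def rect(m,z,name):
    n,l,st,_=cv2.connectedComponentsWithStats(m.astype(np.uint8)); k=1+st[1:,4].argmax()
    px=np.argwhere(l==k)[:,::-1]
    q=np.array([onz(p,u,v,z)[:2] for u,v in px],np.float32)
    r=cv2.minAreaRect(q);print(name,len(px),r,cv2.boxPoints(r).round(3).tolist())
box=lambda u0,u1,v0,v1:(uu>=u0)&(uu<u1)&(vv>=v0)&(vv<v1)
rect(box(225,305,150,212)&(g<75),0.041,"tray")
for nm,b in dict(big=(238,252,158,181),long=(238,248,182,200),stub=(280,295,166,182)).items():
    rect(box(*b)&(im.min(2)>175),0.009,nm)
hs={}
for nm,b in dict(h1=(155,180,228,262),h2=(345,380,215,248)).items():
    m=box(*b)&(P[...,2]>0.036)&(P[...,2]<0.06)
    q=P[m];print(nm,len(q),q[:,2].mean(),q.mean(0).round(4));rect(m,0.051,nm)
for nm,b in dict(s1=(146,178,200,238),s2=(332,368,190,226)).items():
    r=p; 
    warm=(im[...,2].astype(int)-im[...,0]>5)
    rect(box(*b)&warm,0.004,nm+"pan")
print(im[217,160],im[280,200],im[190,243],im[175,270])
E
```

```text
tray 646 ((0.598736047744751, -0.029349491000175476), (0.20564281940460205, 0.15278084576129913), 81.483642578125) [[0.5080000162124634, -0.11999999731779099], [0.6589999794960022, -0.1420000046491623], [0.6899999976158142, 0.061000000685453415], [0.5379999876022339, 0.08399999886751175]]Traceback (most recent call last):
  File "<stdin>", line 22, in <module>
  File "<stdin>", line 15, in rect
ValueError: attempt to get argmax of an empty sequence
```

View pics/crop2.png

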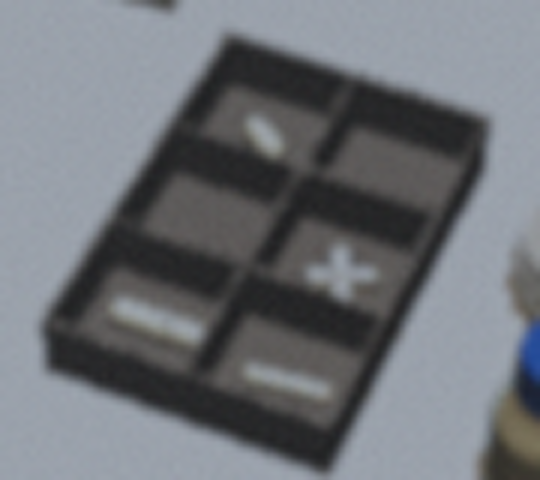

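Confirmed: the thin bar is in the near left cell (crop px 287,380), so that is the long cell. The thicker collared bar is in the far left cell, the stub in the far right cell and the cross in the near middle one.

```bash
python3 - <<'E'
from h import *
im=cv2.imread("pics/top0.png");p=camera_params("top");P=np.load("P.npy")
H,W=P.shape[:2];vv,uu=np.mgrid[0:H,0:W]
def rect(m,z,name):
    n,l,st,_=cv2.connectedComponentsWithStats(m.astype(np.uint8)); k=1+st[1:,4].argmax()
    px=np.argwhere(l==k)[:,::-1]
    q=np.array([onz(p,u,v,z)[:2] for u,v in px],np.float32)
    r=cv2.minAreaRect(q);print(name,len(px),np.round(r[0],4),np.round(r[1],3),r[2],cv2.boxPoints(r).round(3).tolist())
    return q
box=lambda u0,u1,v0,v1:(uu>=u0)&(uu<u1)&(vv>=v0)&(vv<v1)
print(im[217,160],im[280,200],im[190,243],im[175,270],im[247,170])
for nm,b in dict(h1=(155,180,225,262),h2=(345,380,213,248)).items():
    m=box(*b)&(P[...,2]>0.034)&(P[...,2]<0.06)
    q=P[m];print(len(q),q.mean(0).round(4));rect(m,0.051,nm)
warm=(im[...,1].astype(int)-im[...,0]>0)
for nm,b in dict(s1=(146,178,200,238),s2=(332,368,190,226)).items():
    m=box(*b)&warm&(P[...,2]<.03); print(m.sum()); q=rect(m,0.006,nm+"pan")
m=(abs(P[...,2]-.041)<.006)&box(225,305,150,212); q=P[m];print(m.sum());print(cv2.minAreaRect(q[:,:2].astype(np.float32)))
E
```

```text
[ 98 103 104] [122 117 116] [120 120 118] [84 88 94] [87 94 98]
129 [0.3971 0.274  0.0487]
h1 129 [0.3979 0.2741] [0.083 0.015] 22.516273498535156 [[0.3569999933242798, 0.26499998569488525], [0.3619999885559082, 0.25099998712539673], [0.4390000104904175, 0.28299999237060547], [0.4339999854564667, 0.296999990940094]]
132 [ 0.4237 -0.3457  0.0484]
h2 132 [ 0.4249 -0.3444] [0.087 0.015] 27.942384719848633 [[0.382999986410141, -0.3580000102519989], [0.38999998569488525, -0.3720000088214874], [0.46700000762939453, -0.3310000002384186], [0.46000000834465027, -0.31700000166893005]]
455
s1pan 454 [0.4784 0.3095] [0.117 0.064] 20.531341552734375 [[0.41200000047683716, 0.3190000057220459], [0.4350000023841858, 0.2590000033378601], [0.5440000295639038, 0.30000001192092896], [0.5220000147819519, 0.36000001430511475]]
468
s2pan 468 [ 0.5045 -0.3079] [0.114 0.063] 28.917238235473633 [[0.4390000104904175, -0.30799999833106995], [0.4699999988079071, -0.3630000054836273], [0.5699999928474426, -0.30799999833106995], [0.5389999747276306, -0.2529999911785126]]
399
((0.6017530560493469, -0.029529087245464325), (0.2103651612997055, 0.15248480439186096), 81.19873809814453)
```

```bash
cat > plan.py <<'E'
from h import *
def pose(grip,h,th,mode):
    h,th=np.radians([h,th]); S=R.from_euler('z',h)*R.from_euler('y',th)
    Rt=S*R.from_rotvec([0,np.pi,0] if mode=='A' else [np.pi,0,0])
    return np.array(grip)-0.167*Rt.as_matrix()[:,2],Rt
def lip(l,h,th,mode):
    S=R.from_euler('z',np.radians(h))*R.from_euler('y',np.radians(th))
    g=np.array(l)-S.apply([.14,0,-.04]); return pose(g,h,th,mode)+(g,)
def rel(a,b):
    return np.r_[a[1].inv().apply(b[0]-a[0]),(a[1].inv()*b[1]).as_rotvec()].round(3)
def now():
    s=read_state();return np.array(s["tool_pos"]),R.from_rotvec(s["orientation"])
T=R.from_euler('z',np.radians(-8.6))
def tray(x,y,z): return np.array([.600,-.0295,0])+T.apply([x,y,z])
E
python3 - <<'E'
from plan import *
P=np.load("P.npy");m=np.zeros(P.shape[:2],bool);m[155:205,375:425]=1
q=P[m&(P[...,2]>.07)];print(len(q),q.min(0),q.max(0),np.median(q,0))
m[:]=0;m[105:160,305:370]=1;q=P[m&(P[...,2]>.04)&(P[...,2]<.13)];print("rack",q.min(0),q.max(0))
a=now(); g=(.402,.276,.042)
up=pose((.402,.276,.142),22.3,0,'A');dn=pose(g,22.3,0,'A')
print("up",rel(a,up)); print("dn",rel(up,dn))
l2=pose((.402,.276,.182),22.3,-8,'A');print("lift",rel(dn,l2))
E
```

```text
294 [ 0.32192445 -0.48495252  0.07004557] [ 0.62505679 -0.01473191  1.44044366] [ 0.58980841 -0.44769542  0.09366241]
rack [ 0.69241417 -0.35353586  0.04032349] [ 0.8060142  -0.18906852  0.10814723]
up [-0.277 -0.198  0.095 -0.002 -0.001 -0.755]
dn [0.  0.  0.1 0.  0.  0. ]
lift [ 0.023  0.    -0.138  0.    -0.14  -0.   ]
```

Emit:
carry_out --targets '[{"hand": 50, "x": -0.277, "y": -0.198, "z": 0.095, "az": -0.755}, {"hand": 50, "x": -0.277, "y": -0.198, "z": 0.095, "az": -0.755}, {"hand": 50, "x": -0.277, "y": -0.198, "z": 0.095, "az": -0.755}, {"hand": 50, "x": -0.277, "y": -0.198, "z": 0.095, "az": -0.755}, {"hand": 50, "x": -0.277, "y": -0.198, "z": 0.095, "az": -0.755}, {"hand": 50, "x": -0.277, "y": -0.198, "z": 0.095, "az": -0.755}, {"hand": 50, "x": -0.277, "y": -0.198, "z": 0.095, "az": -0.755}, {"hand": 50, "x": -0.277, "y": -0.198, "z": 0.095, "az": -0.755}]'

```text
schema error: expected keys hand, x, y, z, ax, ay, az
```

```bash
python3 - <<'E'
from plan import *
im,d=read_camera("side");a=cv2.resize(im[230:384,200:400],None,fx=3,fy=3,interpolation=cv2.INTER_CUBIC);cv2.imwrite("pics/a1.png",a)
a=now();print(a[0],rel(a,pose((.402,.276,.042),22.3,0,'A')),read_state()["opening"],read_state()["q"])
E
```

```text
[0.2145049  0.56016681 0.4039278 ] [-0.277 -0.198  0.195 -0.001 -0.001 -0.755] 0.09262382067616619 [ 1.11963470e+00  1.31003099e-01  1.48901315e+00 -1.45634980e-05
  1.52298943e+00 -8.53825143e-02]
```

All keys are needed.

Emit:
carry_out --targets '[{"hand": 50, "x": -0.277, "y": -0.198, "z": 0.095, "ax": 0, "ay": 0, "az": -0.755}, {"hand": 50, "x": -0.277, "y": -0.198, "z": 0.095, "ax": 0, "ay": 0, "az": -0.755}, {"hand": 50, "x": -0.277, "y": -0.198, "z": 0.095, "ax": 0, "ay": 0, "az": -0.755}, {"hand": 50, "x": -0.277, "y": -0.198, "z": 0.095, "ax": 0, "ay": 0, "az": -0.755}, {"hand": 50, "x": -0.277, "y": -0.198, "z": 0.095, "ax": 0, "ay": 0, "az": -0.755}, {"hand": 50, "x": -0.277, "y": -0.198, "z": 0.095, "ax": 0, "ay": 0, "az": -0.755}, {"hand": 50, "x": -0.277, "y": -0.198, "z": 0.095, "ax": 0, "ay": 0, "az": -0.755}, {"hand": 50, "x": -0.277, "y": -0.198, "z": 0.095, "ax": 0, "ay": 0, "az": -0.755}]'

```text
t: 1.15
tool_pos: [0.4024, 0.2764, 0.3098]
orientation: [0.606, -3.082, -0.001]
force: [0.2, 0.2, -0.3]
opening: 0.0468
gripper_force: 0.0
```

```bash
python3 - <<'E'
from plan import *
im,d=read_camera("side");a=cv2.resize(im[230:384,200:400],None,fx=3,fy=3,interpolation=cv2.INTER_CUBIC);cv2.imwrite("pics/a1.png",a)
a=now();print(a[0],rel(a,pose((.402,.276,.042),22.3,0,'A')),read_state()["opening"],read_state()["q"])
E
```

```text
[0.4021862  0.27700892 0.31006315] [ 0.001 -0.001  0.101  0.     0.     0.   ] 0.04650931903034599 [ 4.97936152e-01 -1.08859981e-01  1.90480974e+00  4.41165221e-04
  1.34525983e+00 -1.46244927e+00]
```

Emit:
carry_out --targets '[{"hand": 50, "x": 0, "y": 0, "z": 0.05, "ax": 0, "ay": 0, "az": 0}, {"hand": 50, "x": 0, "y": 0, "z": 0.09, "ax": 0, "ay": 0, "az": 0}, {"hand": 50, "x": 0, "y": 0, "z": 0.101, "ax": 0, "ay": 0, "az": 0}, {"hand": 50, "x": 0, "y": 0, "z": 0.101, "ax": 0, "ay": 0, "az": 0}]' --newtons 20

```text
t: 1.7
tool_pos: [0.4021, 0.2771, 0.209]
orientation: [0.61, -3.081, 0.0]
force: [0.1, -0.5, 1.0]
opening: 0.0466
gripper_force: 0.0
```

Emit:
carry_out --targets '[{"hand": 20, "x": 0, "y": 0, "z": 0, "ax": 0, "ay": 0, "az": 0}, {"hand": 0, "x": 0, "y": 0, "z": 0, "ax": 0, "ay": 0, "az": 0}, {"hand": 0, "x": 0, "y": 0, "z": 0, "ax": 0, "ay": 0, "az": 0}, {"hand": 0, "x": 0, "y": 0, "z": 0, "ax": 0, "ay": 0, "az": 0}, {"hand": 0, "x": 0, "y": 0, "z": 0, "ax": 0, "ay": 0, "az": 0}, {"hand": 0, "x": 0, "y": 0, "z": 0, "ax": 0, "ay": 0, "az": 0}]' --newtons 60

```text
t: 2.45
tool_pos: [0.4026, 0.2764, 0.2091]
orientation: [-0.607, 3.082, 0.0]
force: [-2.3, -0.5, 3.5]
opening: 0.0136
gripper_force: 60.0
```

Emit:
carry_out --targets '[{"hand": 0, "x": 0, "y": 0, "z": -0.005, "ax": 0, "ay": 0, "az": 0}, {"hand": 0, "x": 0.003, "y": 0, "z": -0.016, "ax": 0, "ay": -0.02, "az": 0}, {"hand": 0, "x": 0.008, "y": 0, "z": -0.036, "ax": 0, "ay": -0.05, "az": 0}, {"hand": 0, "x": 0.013, "y": 0, "z": -0.062, "ax": 0, "ay": -0.08, "az": 0}, {"hand": 0, "x": 0.018, "y": 0, "z": -0.09, "ax": 0, "ay": -0.11, "az": 0}, {"hand": 0, "x": 0.021, "y": 0, "z": -0.115, "ax": 0, "ay": -0.13, "az": 0}, {"hand": 0, "x": 0.023, "y": 0, "z": -0.132, "ax": 0, "ay": -0.14, "az": 0}, {"hand": 0, "x": 0.023, "y": 0, "z": -0.138, "ax": 0, "ay": -0.14, "az": 0}]'

```text
t: 3.45
tool_pos: [0.3812, 0.2677, 0.348]
orientation: [-0.581, 2.945, 0.042]
force: [-1.2, -0.1, -1.6]
opening: 0.0136
gripper_force: 60.0
```

```bash
python3 - <<'E'
from plan import *
im,d=read_camera("side");a=cv2.resize(im[200:384,200:400],None,fx=3,fy=3,interpolation=cv2.INTER_CUBIC);cv2.imwrite("pics/a2.png",a)
a=now();print(a[0],rel(a,pose((.402,.276,.182),22.3,-8,'A')),read_state()["wrist_torque"],read_state()["force"])
# carry: h 22.3 -> -75, via grip points; lip target
L=tray(-.042,.080,.0); print("lip",L)
g1=lip([L[0],L[1],.12],-75,-8,'A');print("grip end",g1[2])
c=pose((.402,.276,.182),22.3,-8,'A')
g0=np.array([.402,.276,.182]);n=16
for call in range(2):
    for k in range(1,9):
        s=(call*8+k)/n; s=s*s*(3-2*s)
        print(call,rel(c,pose(g0+(g1[2]-g0)*s,22.3-97.3*s,-8,'A')).tolist())
    s=.5;c=pose(g0+(g1[2]-g0)*s,22.3-97.3*s,-8,'A')
E
```

```text
[0.38127111 0.26770441 0.34798919] [ 0.001 -0.     0.     0.     0.002 -0.   ] [-0.06233142  0.23558881 -0.08036676] [ 0.24925712  0.05844297 -1.8533581 ]
lip [0.57043506 0.05588099 0.        ]
grip end [0.5331122  0.1951718  0.14012649]
0 [-0.001, -0.001, 0.001, 0.003, 0.0, 0.019]
0 [-0.004, -0.004, 0.002, 0.01, -0.0, 0.072]
0 [-0.008, -0.008, 0.005, 0.022, 0.0, 0.155]
0 [-0.014, -0.013, 0.009, 0.037, 0.0, 0.263]
0 [-0.021, -0.02, 0.013, 0.055, 0.0, 0.39]
0 [-0.03, -0.028, 0.018, 0.075, 0.0, 0.532]
0 [-0.039, -0.036, 0.023, 0.096, -0.0, 0.684]
0 [-0.05, -0.045, 0.028, 0.118, 0.0, 0.841]
1 [-0.014, 0.002, 0.006, 0.022, 0.0, 0.157]
1 [-0.028, 0.005, 0.012, 0.043, -0.0, 0.309]
1 [-0.041, 0.006, 0.017, 0.063, -0.0, 0.451]
1 [-0.054, 0.008, 0.022, 0.081, -0.0, 0.578]
1 [-0.065, 0.009, 0.026, 0.096, -0.0, 0.686]
1 [-0.073, 0.01, 0.03, 0.108, -0.0, 0.769]
1 [-0.079, 0.01, 0.032, 0.116, -0.0, 0.822]
1 [-0.081, 0.01, 0.033, 0.118, -0.0, 0.841]
```

View pics/a2.png

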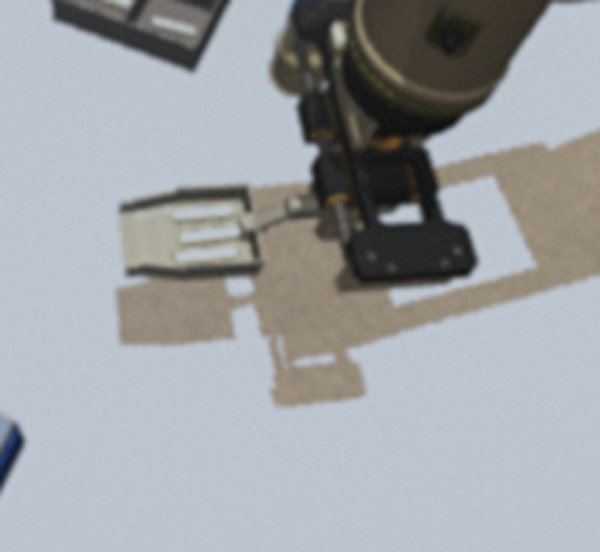

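The scoop is held level, nose slightly up, with the three bars lying at the back of the pan (crop px 205,235). Carrying it to the tray.

Emit:
carry_out --targets '[{"hand": 0, "x": -0.001, "y": -0.001, "z": 0.001, "ax": 0.003, "ay": 0, "az": 0.019}, {"hand": 0, "x": -0.004, "y": -0.004, "z": 0.002, "ax": 0.01, "ay": 0, "az": 0.072}, {"hand": 0, "x": -0.008, "y": -0.008, "z": 0.005, "ax": 0.022, "ay": 0, "az": 0.155}, {"hand": 0, "x": -0.014, "y": -0.013, "z": 0.009, "ax": 0.037, "ay": 0, "az": 0.263}, {"hand": 0, "x": -0.021, "y": -0.02, "z": 0.013, "ax": 0.055, "ay": 0, "az": 0.39}, {"hand": 0, "x": -0.03, "y": -0.028, "z": 0.018, "ax": 0.075, "ay": 0, "az": 0.532}, {"hand": 0, "x": -0.039, "y": -0.036, "z": 0.023, "ax": 0.096, "ay": 0, "az": 0.684}, {"hand": 0, "x": -0.05, "y": -0.045, "z": 0.028, "ax": 0.118, "ay": 0, "az": 0.841}]'

```text
t: 4.5
tool_pos: [0.4478, 0.2459, 0.3241]
orientation: [0.694, 2.926, -0.05]
force: [0.0, -0.4, -2.0]
opening: 0.0138
gripper_force: 60.0
```

Emit:
carry_out --targets '[{"hand": 0, "x": -0.014, "y": 0.002, "z": 0.006, "ax": 0.022, "ay": 0, "az": 0.157}, {"hand": 0, "x": -0.028, "y": 0.005, "z": 0.012, "ax": 0.043, "ay": 0, "az": 0.309}, {"hand": 0, "x": -0.041, "y": 0.006, "z": 0.017, "ax": 0.063, "ay": 0, "az": 0.451}, {"hand": 0, "x": -0.054, "y": 0.008, "z": 0.022, "ax": 0.081, "ay": 0, "az": 0.578}, {"hand": 0, "x": -0.065, "y": 0.009, "z": 0.026, "ax": 0.096, "ay": 0, "az": 0.686}, {"hand": 0, "x": -0.073, "y": 0.01, "z": 0.03, "ax": 0.108, "ay": 0, "az": 0.769}, {"hand": 0, "x": -0.079, "y": 0.01, "z": 0.032, "ax": 0.116, "ay": 0, "az": 0.822}, {"hand": 0, "x": -0.081, "y": 0.01, "z": 0.033, "ax": 0.118, "ay": 0, "az": 0.841}]'

```text
t: 5.5
tool_pos: [0.5281, 0.2172, 0.3028]
orientation: [1.846, 2.402, -0.131]
force: [-0.2, 0.1, -0.8]
opening: 0.0135
gripper_force: 60.0
```

```bash
python3 - <<'E'
from plan import *
L=tray(-.042,.080,.0)
a=now();c=lip([L[0],L[1],.12],-75,-8,'A');print(a[0],rel(a,c))
print("lower+level")
seq=[(.115,-7),(.105,-6),(.09,-4),(.075,-2),(.063,0),(.055,2),(.051,4),(.050,6)]
for z,th in seq: print(rel(c,lip([L[0],L[1],z],-75,th,'A')).tolist())
c=lip([L[0],L[1],.05],-75,6,'A')
print("tilt")
for k in range(1,9): print(rel(c,lip([L[0],L[1],.05],-75,6+2*k,'A')).tolist())
c=lip([L[0],L[1],.05],-75,22,'A');print("tilt2")
for k in range(1,9): print(rel(c,lip([L[0],L[1],.05],-75,22+2.5*k,'A')).tolist())
im,d=read_camera("side");m=cv2.resize(im[100:240,190:330],None,fx=4,fy=4,interpolation=cv2.INTER_CUBIC);cv2.imwrite("pics/a3.png",m)
E
```

```text
[0.52812754 0.21723038 0.3028166 ] [ 0.    -0.001 -0.003 -0.002 -0.    -0.002]
lower+level
[-0.003, 0.0, 0.003, 0.0, 0.017, 0.0]
[-0.005, 0.0, 0.01, 0.0, 0.035, 0.0]
[-0.011, 0.0, 0.02, 0.0, 0.07, -0.0]
[-0.016, -0.0, 0.031, 0.0, 0.105, -0.0]
[-0.022, 0.0, 0.039, 0.0, 0.14, -0.0]
[-0.029, 0.0, 0.043, 0.0, 0.175, -0.0]
[-0.036, 0.0, 0.044, 0.0, 0.209, -0.0]
[-0.044, -0.0, 0.042, 0.0, 0.244, 0.0]
tilt
[-0.007, 0.0, -0.005, 0.0, 0.035, -0.0]
[-0.015, 0.0, -0.009, 0.0, 0.07, -0.0]
[-0.022, 0.0, -0.014, 0.0, 0.105, 0.0]
[-0.03, -0.0, -0.017, 0.0, 0.14, 0.0]
[-0.038, 0.0, -0.021, 0.0, 0.175, -0.0]
[-0.046, 0.0, -0.025, 0.0, 0.209, -0.0]
[-0.054, 0.0, -0.028, 0.0, 0.244, -0.0]
[-0.062, 0.0, -0.031, 0.0, 0.279, 0.0]
tilt2
[-0.009, -0.0, -0.006, -0.0, 0.044, -0.0]
[-0.019, 0.0, -0.011, -0.0, 0.087, -0.0]
[-0.028, 0.0, -0.017, -0.0, 0.131, -0.0]
[-0.038, -0.0, -0.021, 0.0, 0.175, -0.0]
[-0.048, -0.0, -0.025, -0.0, 0.218, -0.0]
[-0.058, 0.0, -0.029, 0.0, 0.262, -0.0]
[-0.069, 0.0, -0.033, 0.0, 0.305, 0.0]
[-0.079, -0.0, -0.035, -0.0, 0.349, 0.0]
```

View pics/a3.png

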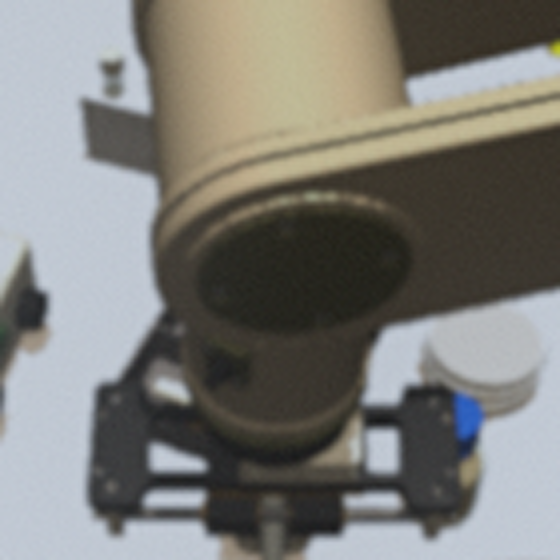

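The side view is blocked by the arm, but the pose is as planned. Lowering and starting the tilt.

Emit:
carry_out --targets '[{"hand": 0, "x": -0.003, "y": 0, "z": 0.003, "ax": 0, "ay": 0.017, "az": 0}, {"hand": 0, "x": -0.005, "y": 0, "z": 0.01, "ax": 0, "ay": 0.035, "az": 0}, {"hand": 0, "x": -0.011, "y": 0, "z": 0.02, "ax": 0, "ay": 0.07, "az": 0}, {"hand": 0, "x": -0.016, "y": 0, "z": 0.031, "ax": 0, "ay": 0.105, "az": 0}, {"hand": 0, "x": -0.022, "y": 0, "z": 0.039, "ax": 0, "ay": 0.14, "az": 0}, {"hand": 0, "x": -0.029, "y": 0, "z": 0.043, "ax": 0, "ay": 0.175, "az": 0}, {"hand": 0, "x": -0.036, "y": 0, "z": 0.044, "ax": 0, "ay": 0.209, "az": 0}, {"hand": 0, "x": -0.044, "y": 0, "z": 0.042, "ax": 0, "ay": 0.244, "az": 0}]'

```text
t: 6.55
tool_pos: [0.5411, 0.1693, 0.2693]
orientation: [-1.86, -2.424, -0.1]
force: [-1.3, 0.3, -1.5]
opening: 0.0135
gripper_force: 60.0
```

```bash
python3 - <<'E'
from plan import *
L=tray(-.042,.080,.0);s=read_state();print(rel(now(),lip([L[0],L[1],.05],-75,6,'A')),s["force"],s["wrist_torque"],s["q"])
im,d=read_camera("top");m=cv2.resize(im[140:230,180:310],None,fx=5,fy=5,interpolation=cv2.INTER_CUBIC);cv2.imwrite("pics/a4.png",m)
E
```

```text
[ 0.001 -0.001 -0.001  0.001 -0.002 -0.   ] [-1.29630866  0.34400022 -1.49983792] [-0.10409034  0.04236901 -0.01010377] [ 0.17668333  0.14702161  1.72615777  0.11136528  1.27852577 -0.11753413]
```

View pics/a4.png

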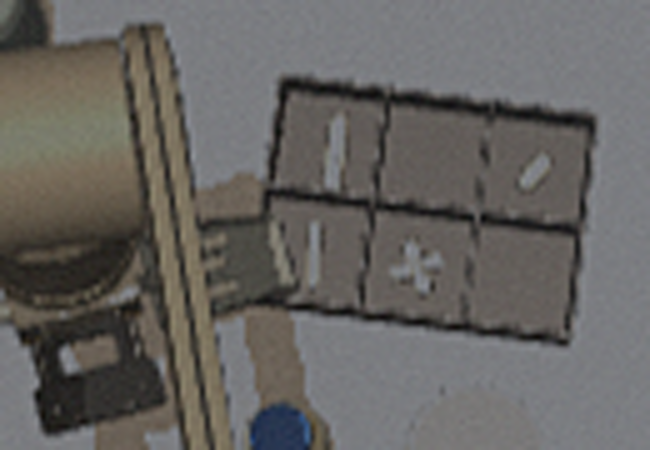

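The lip is over the near left cell (crop px 285,260), about 20 mm past its outer wall, with the bars still in the pan. Tipping now.

Emit:
carry_out --targets '[{"hand": 0, "x": -0.007, "y": 0, "z": -0.005, "ax": 0, "ay": 0.035, "az": 0}, {"hand": 0, "x": -0.015, "y": 0, "z": -0.009, "ax": 0, "ay": 0.07, "az": 0}, {"hand": 0, "x": -0.022, "y": 0, "z": -0.014, "ax": 0, "ay": 0.105, "az": 0}, {"hand": 0, "x": -0.03, "y": 0, "z": -0.017, "ax": 0, "ay": 0.14, "az": 0}, {"hand": 0, "x": -0.038, "y": 0, "z": -0.021, "ax": 0, "ay": 0.175, "az": 0}, {"hand": 0, "x": -0.046, "y": 0, "z": -0.025, "ax": 0, "ay": 0.209, "az": 0}, {"hand": 0, "x": -0.054, "y": 0, "z": -0.028, "ax": 0, "ay": 0.244, "az": 0}, {"hand": 0, "x": -0.062, "y": 0, "z": -0.031, "ax": 0, "ay": 0.279, "az": 0}]'

```text
t: 7.6
tool_pos: [0.5578, 0.1066, 0.2936]
orientation: [-1.715, -2.234, -0.336]
force: [0.2, -0.1, -2.3]
opening: 0.0135
gripper_force: 60.0
```

Emit:
carry_out --targets '[{"hand": 0, "x": -0.009, "y": 0, "z": -0.006, "ax": 0, "ay": 0.044, "az": 0}, {"hand": 0, "x": -0.019, "y": 0, "z": -0.011, "ax": 0, "ay": 0.087, "az": 0}, {"hand": 0, "x": -0.028, "y": 0, "z": -0.017, "ax": 0, "ay": 0.131, "az": 0}, {"hand": 0, "x": -0.038, "y": 0, "z": -0.021, "ax": 0, "ay": 0.175, "az": 0}, {"hand": 0, "x": -0.048, "y": 0, "z": -0.025, "ax": 0, "ay": 0.218, "az": 0}, {"hand": 0, "x": -0.048, "y": 0, "z": -0.025, "ax": 0, "ay": 0.218, "az": 0}, {"hand": 0, "x": -0.048, "y": 0, "z": -0.025, "ax": 0, "ay": 0.218, "az": 0}, {"hand": 0, "x": -0.048, "y": 0, "z": -0.025, "ax": 0, "ay": 0.218, "az": 0}]'

```text
t: 8.6
tool_pos: [0.5715, 0.0556, 0.2988]
orientation: [-1.595, -2.08, -0.495]
force: [0.0, 0.4, -0.9]
opening: 0.0134
gripper_force: 60.0
```

```bash
python3 - <<'E'
from plan import *
L=tray(-.042,.080,.0);s=read_state();print(rel(now(),lip([L[0],L[1],.05],-75,34.5,'A')),s["force"],s["wrist_torque"])
im,d=read_camera("top");m=cv2.resize(im[140:230,180:310],None,fx=5,fy=5,interpolation=cv2.INTER_CUBIC);cv2.imwrite("pics/a5.png",m)
E
```

```text
[-0.    -0.001 -0.002  0.     0.001  0.001] [ 0.00518699  0.38134748 -0.90699308] [-0.33930299 -0.01511021 -0.04868928]
```

View pics/a5.png

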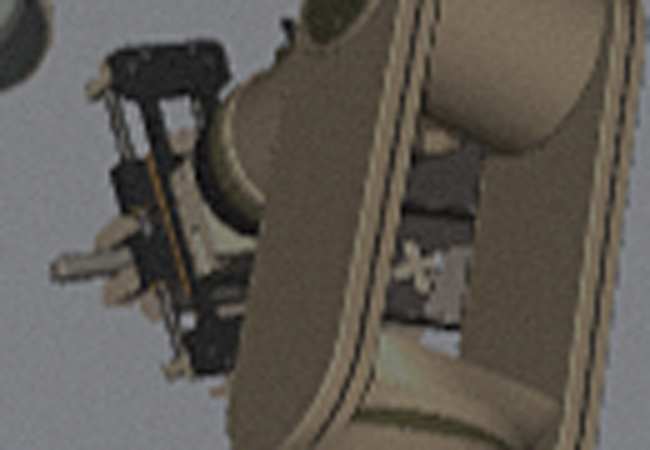

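```bash
python3 - <<'E'
from plan import *
L=tray(-.042,.080,.0);f=lambda z,th:lip([L[0],L[1],z],-75,th,'A')
c=f(.05,34.5)
for z,th in[(.05,38),(.05,42),(.05,46)]:print(rel(c,f(z,th)).tolist())
c=f(.05,46);print("up")
for z,th in[(.06,36),(.08,26),(.10,16),(.12,6),(.14,0)]:print(rel(c,f(z,th)).tolist())
c=f(.14,0);print("home");g=[.402,.276]
for p in[pose((.46,.24,.182),-25,0,'A'),pose((*g,.142),22.3,0,'A')]:print(rel(c,p).tolist());c=p
E
```

```text
[-0.013, 0.0, -0.008, 0.0, 0.061, 0.0]
[-0.028, 0.0, -0.017, 0.0, 0.131, 0.0]
[-0.044, 0.0, -0.024, 0.0, 0.201, 0.0]
up
[0.041, -0.0, 0.021, 0.0, -0.175, -0.0]
[0.084, -0.0, 0.04, -0.0, -0.349, 0.0]
[0.121, -0.0, 0.063, 0.0, -0.524, 0.0]
[0.151, -0.0, 0.09, -0.0, -0.698, 0.0]
[0.171, -0.0, 0.101, 0.0, -0.803, -0.0]
home
[0.066, -0.059, -0.002, -0.0, -0.0, -0.873]
[0.068, 0.008, 0.04, -0.0, 0.0, -0.826]
```

Emit:
carry_out --targets '[{"hand": 0, "x": -0.013, "y": 0, "z": -0.008, "ax": 0, "ay": 0.061, "az": 0}, {"hand": 0, "x": -0.028, "y": 0, "z": -0.017, "ax": 0, "ay": 0.131, "az": 0}, {"hand": 0, "x": -0.044, "y": 0, "z": -0.024, "ax": 0, "ay": 0.201, "az": 0}, {"hand": 0, "x": -0.044, "y": 0, "z": -0.024, "ax": 0, "ay": 0.201, "az": 0}, {"hand": 0, "x": -0.041, "y": 0, "z": -0.022, "ax": 0, "ay": 0.19, "az": 0}, {"hand": 0, "x": -0.044, "y": 0, "z": -0.024, "ax": 0, "ay": 0.201, "az": 0}, {"hand": 0, "x": -0.044, "y": 0, "z": -0.024, "ax": 0, "ay": 0.201, "az": 0}, {"hand": 0, "x": -0.044, "y": 0, "z": -0.024, "ax": 0, "ay": 0.201, "az": 0}]'

```text
t: 9.65
tool_pos: [0.5845, 0.0072, 0.2938]
orientation: [-1.48, -1.93, -0.629]
force: [0.4, 0.6, -0.9]
opening: 0.0134
gripper_force: 60.0
```

Emit:
carry_out --targets '[{"hand": 0, "x": 0.041, "y": 0, "z": 0.021, "ax": 0, "ay": -0.175, "az": 0}, {"hand": 0, "x": 0.084, "y": 0, "z": 0.04, "ax": 0, "ay": -0.349, "az": 0}, {"hand": 0, "x": 0.121, "y": 0, "z": 0.063, "ax": 0, "ay": -0.524, "az": 0}, {"hand": 0, "x": 0.151, "y": 0, "z": 0.09, "ax": 0, "ay": -0.698, "az": 0}, {"hand": 0, "x": 0.171, "y": 0, "z": 0.101, "ax": 0, "ay": -0.803, "az": 0}, {"hand": 0, "x": 0.171, "y": 0, "z": 0.101, "ax": 0, "ay": -0.803, "az": 0}]'

```text
t: 10.4
tool_pos: [0.5342, 0.1943, 0.3473]
orientation: [1.907, 2.495, 0.003]
force: [0.2, -0.1, -0.2]
opening: 0.0135
gripper_force: 60.0
```

Emit:
carry_out --targets '[{"hand": 0, "x": 0.013, "y": -0.012, "z": 0, "ax": 0, "ay": 0, "az": -0.17}, {"hand": 0, "x": 0.026, "y": -0.023, "z": -0.001, "ax": 0, "ay": 0, "az": -0.34}, {"hand": 0, "x": 0.04, "y": -0.035, "z": -0.001, "ax": 0, "ay": 0, "az": -0.52}, {"hand": 0, "x": 0.053, "y": -0.047, "z": -0.002, "ax": 0, "ay": 0, "az": -0.7}, {"hand": 0, "x": 0.066, "y": -0.059, "z": -0.002, "ax": 0, "ay": 0, "az": -0.873}, {"hand": 0, "x": 0.066, "y": -0.059, "z": -0.002, "ax": 0, "ay": 0, "az": -0.873}]'

```text
t: 11.15
tool_pos: [0.4606, 0.2398, 0.3478]
orientation: [-0.681, -3.065, -0.001]
force: [-0.4, -0.3, -0.9]
opening: 0.0135
gripper_force: 60.0
```

Emit:
carry_out --targets '[{"hand": 0, "x": 0.014, "y": 0.002, "z": 0, "ax": 0, "ay": 0, "az": -0.17}, {"hand": 0, "x": 0.028, "y": 0.003, "z": 0, "ax": 0, "ay": 0, "az": -0.34}, {"hand": 0, "x": 0.042, "y": 0.005, "z": 0, "ax": 0, "ay": 0, "az": -0.51}, {"hand": 0, "x": 0.056, "y": 0.007, "z": 0.01, "ax": 0, "ay": 0, "az": -0.68}, {"hand": 0, "x": 0.068, "y": 0.008, "z": 0.03, "ax": 0, "ay": 0, "az": -0.826}, {"hand": 0, "x": 0.068, "y": 0.008, "z": 0.04, "ax": 0, "ay": 0, "az": -0.826}, {"hand": 0, "x": 0.068, "y": 0.008, "z": 0.04, "ax": 0, "ay": 0, "az": -0.826}]'

```text
t: 12.02
tool_pos: [0.4031, 0.2755, 0.3074]
orientation: [0.599, -3.083, 0.001]
force: [0.0, -0.1, -1.0]
opening: 0.0132
gripper_force: 60.0
```

```bash
python3 - <<'E'
from plan import *
s=read_state();print(rel(now(),pose((.402,.276,.142),22.3,0,'A')),s["force"],s["wrist_torque"])
im,d=read_camera("top");si,d2=read_camera("side")
a=cv2.resize(im[148:214,222:308],None,fx=5,fy=5,interpolation=cv2.INTER_CUBIC)
b=cv2.resize(si[210:320,200:330],(390,330),interpolation=cv2.INTER_CUBIC)
cv2.imwrite("pics/a6.png",cv2.convertScaleAbs(np.hstack([a[:330],b])[:, :800],alpha=1.3))
E
```

```text
[ 0.001  0.001 -0.002 -0.    -0.001 -0.005] [ 0.04806032 -0.13394897 -0.96055223] [-0.0048183   0.08068353  0.0146282 ]
```

View pics/a6.png

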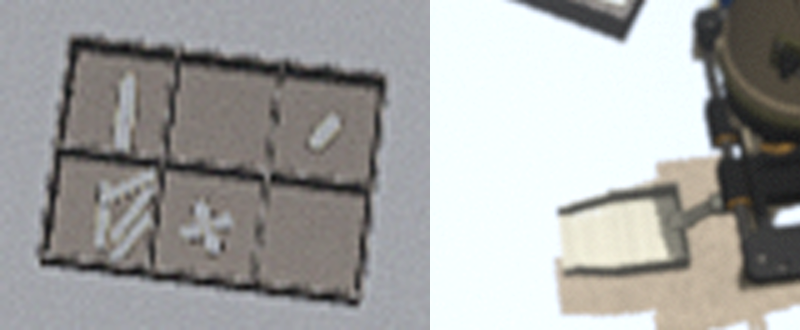

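All four long bars lie in the near left cell (crop px 130,215) and the scoop is empty. Putting it down where it stood.

Emit:
carry_out --targets '[{"hand": 0, "x": 0, "y": 0, "z": 0.05, "ax": 0, "ay": 0, "az": 0}, {"hand": 0, "x": 0, "y": 0, "z": 0.08, "ax": 0, "ay": 0, "az": 0}, {"hand": 0, "x": 0, "y": 0, "z": 0.093, "ax": 0, "ay": 0, "az": 0}, {"hand": 0, "x": 0, "y": 0, "z": 0.099, "ax": 0, "ay": 0, "az": 0}, {"hand": 0, "x": 0, "y": 0, "z": 0.099, "ax": 0, "ay": 0, "az": 0}, {"hand": 50, "x": 0, "y": 0, "z": 0.099, "ax": 0, "ay": 0, "az": 0}, {"hand": 50, "x": 0, "y": 0, "z": 0.099, "ax": 0, "ay": 0, "az": 0}, {"hand": 50, "x": 0, "y": 0, "z": 0.099, "ax": 0, "ay": 0, "az": 0}]'

```text
t: 13.12
tool_pos: [0.403, 0.2765, 0.2099]
orientation: [-0.608, 3.081, 0.0]
force: [-0.2, -0.3, -0.0]
opening: 0.0388
gripper_force: 0.0
```

```bash
python3 - <<'E'
from plan import *
a=now();print(a[0],read_state()["opening"],read_state()["force"])
a=pose((.402,.276,.042),22.3,0,'A')
c=pose((.402,.276,.282),22.3,0,'A');print(rel(a,c))
w=pose((.42,-.03,.282),-10,0,'B') 
u=pose((.429,-.342,.142),28.2,0,'B')
u0=pose((.429,-.342,.282),28.2,0,'B')
print("turn: A->B az total",rel(c,u0),rel(c,w),rel(w,u0),rel(u0,u))
E
```

```text
[0.4029631  0.27650743 0.20987647] 0.038784623676147545 [-0.22376486 -0.33444509 -0.02712715]
[-0.    0.   -0.24  0.    0.    0.  ]
turn: A->B az total [ 0.21  -0.582 -0.     0.    -0.     3.039] [ 0.099 -0.29  -0.    -0.     0.    -2.578] [ 0.063  0.306 -0.     0.     0.    -0.667] [ 0.   -0.    0.14  0.    0.    0.  ]
```

Emit:
carry_out --targets '[{"hand": 50, "x": 0, "y": 0, "z": -0.03, "ax": 0, "ay": 0, "az": 0}, {"hand": 50, "x": 0, "y": 0, "z": -0.08, "ax": 0, "ay": 0, "az": 0}, {"hand": 50, "x": 0, "y": 0, "z": -0.14, "ax": 0, "ay": 0, "az": 0}, {"hand": 50, "x": 0, "y": 0, "z": -0.2, "ax": 0, "ay": 0, "az": 0}, {"hand": 50, "x": 0, "y": 0, "z": -0.24, "ax": 0, "ay": 0, "az": 0}, {"hand": 50, "x": 0, "y": 0, "z": -0.24, "ax": 0, "ay": 0, "az": 0}]'

```text
t: 13.88
tool_pos: [0.4032, 0.2767, 0.454]
orientation: [-0.607, 3.074, 0.003]
force: [0.1, 0.0, -0.6]
opening: 0.0467
gripper_force: 0.0
```

```bash
python3 - <<'E'
from plan import *
c=now();print(c[0])
im,d=read_camera("side");
u0=pose((.429,-.342,.282),28.2,0,'B'); t=rel(c,u0);print(t)
def part(f):return c[0]+(u0[0]-c[0])*f, c[1]*R.from_rotvec(t[3:]*f)
for a,b in((0,.45),(.45,.9),(.9,1)):print(rel(part(a),part(b)).tolist())
p=camera_params("side")
E
```

```text
[0.40315453 0.27672498 0.45402119]
[ 2.110e-01 -5.820e-01  3.000e-03  1.300e-02 -0.000e+00  3.039e+00]
[0.095, -0.262, 0.001, 0.006, 0.0, 1.368]
[-0.237, -0.146, 0.003, 0.006, -0.0, 1.368]
[-0.042, 0.045, 0.001, 0.001, 0.0, 0.304]
```

Emit:
carry_out --targets '[{"hand": 50, "x": 0.012, "y": -0.033, "z": 0, "ax": 0, "ay": 0, "az": 0.171}, {"hand": 50, "x": 0.024, "y": -0.066, "z": 0, "ax": 0, "ay": 0, "az": 0.342}, {"hand": 50, "x": 0.036, "y": -0.098, "z": 0, "ax": 0, "ay": 0, "az": 0.513}, {"hand": 50, "x": 0.048, "y": -0.131, "z": 0, "ax": 0, "ay": 0, "az": 0.684}, {"hand": 50, "x": 0.059, "y": -0.164, "z": 0, "ax": 0, "ay": 0, "az": 0.855}, {"hand": 50, "x": 0.071, "y": -0.197, "z": 0, "ax": 0, "ay": 0, "az": 1.026}, {"hand": 50, "x": 0.083, "y": -0.229, "z": 0, "ax": 0, "ay": 0, "az": 1.197}, {"hand": 50, "x": 0.095, "y": -0.262, "z": 0, "ax": 0, "ay": 0, "az": 1.368}]'

```text
t: 14.92
tool_pos: [0.4138, -0.0031, 0.4474]
orientation: [-1.483, -2.767, 0.001]
force: [0.6, 1.1, 0.2]
opening: 0.0466
gripper_force: 0.0
```

Emit:
carry_out --targets '[{"hand": 50, "x": -0.03, "y": -0.018, "z": 0, "ax": 0, "ay": 0, "az": 0.171}, {"hand": 50, "x": -0.059, "y": -0.037, "z": 0, "ax": 0, "ay": 0, "az": 0.342}, {"hand": 50, "x": -0.089, "y": -0.055, "z": 0, "ax": 0, "ay": 0, "az": 0.513}, {"hand": 50, "x": -0.119, "y": -0.073, "z": 0, "ax": 0, "ay": 0, "az": 0.684}, {"hand": 50, "x": -0.148, "y": -0.091, "z": 0, "ax": 0, "ay": 0, "az": 0.855}, {"hand": 50, "x": -0.178, "y": -0.11, "z": 0, "ax": 0, "ay": 0, "az": 1.026}, {"hand": 50, "x": -0.207, "y": -0.128, "z": 0, "ax": 0, "ay": 0, "az": 1.197}, {"hand": 50, "x": -0.237, "y": -0.146, "z": 0, "ax": 0, "ay": 0, "az": 1.368}]'

```text
t: 15.92
tool_pos: [0.4251, -0.2811, 0.4472]
orientation: [-2.898, -1.207, 0.001]
force: [0.6, -0.2, 0.2]
opening: 0.0466
gripper_force: 0.0
```

Emit:
carry_out --targets '[{"hand": 50, "x": -0.021, "y": 0.022, "z": 0, "ax": 0, "ay": 0, "az": 0.152}, {"hand": 50, "x": -0.042, "y": 0.045, "z": 0, "ax": 0, "ay": 0, "az": 0.304}, {"hand": 50, "x": -0.042, "y": 0.045, "z": 0.06, "ax": 0, "ay": 0, "az": 0.304}, {"hand": 50, "x": -0.042, "y": 0.045, "z": 0.12, "ax": 0, "ay": 0, "az": 0.304}, {"hand": 50, "x": -0.042, "y": 0.045, "z": 0.14, "ax": 0, "ay": 0, "az": 0.304}, {"hand": 50, "x": -0.042, "y": 0.045, "z": 0.14, "ax": 0, "ay": 0, "az": 0.304}]'

```text
t: 16.68
tool_pos: [0.4278, -0.3412, 0.3078]
orientation: [-3.044, -0.763, 0.002]
force: [-0.7, -0.2, 0.6]
opening: 0.0464
gripper_force: 0.0
```

```bash
python3 - <<'E'
from plan import *
a=now();print(a[0],rel(a,pose((.429,-.342,.042),28.2,0,'B')),read_state()["q"])
im,d=read_camera("top");p=camera_params("top")
# check scoop 1 handle height & attitude
m=np.zeros(d.shape,bool);m[195:265,145:185]=1
q=np.array([withd(p,u,v,d[v,u]) for v,u in np.argwhere(m)]);h=q[(q[:,2]>.036)&(q[:,2]<.07)];print(len(h),h.mean(0),np.percentile(h[:,2],[10,50,90]))
E
```

```text
[ 0.42781477 -0.34115654  0.30775896] [ 0.001  0.002  0.099 -0.003  0.001 -0.001] [-7.67001350e-01  5.72888858e-02  1.74606022e+00  3.41544453e-04
  1.34169471e+00  3.12312159e-01]
128 [0.39781219 0.27379111 0.04889875] [0.04368186 0.04920373 0.05410656]
```

Emit:
carry_out --targets '[{"hand": 50, "x": 0.001, "y": 0.002, "z": 0.05, "ax": 0, "ay": 0, "az": 0}, {"hand": 50, "x": 0.001, "y": 0.002, "z": 0.09, "ax": 0, "ay": 0, "az": 0}, {"hand": 50, "x": 0.001, "y": 0.002, "z": 0.099, "ax": 0, "ay": 0, "az": 0}, {"hand": 50, "x": 0.001, "y": 0.002, "z": 0.099, "ax": 0, "ay": 0, "az": 0}]' --newtons 20

```text
t: 17.23
tool_pos: [0.431, -0.3437, 0.2125]
orientation: [3.045, 0.764, 0.003]
force: [-0.4, 0.5, 0.5]
opening: 0.0463
gripper_force: 0.0
```

Emit:
carry_out --targets '[{"hand": 20, "x": 0, "y": 0, "z": 0, "ax": 0, "ay": 0, "az": 0}, {"hand": 0, "x": 0, "y": 0, "z": 0, "ax": 0, "ay": 0, "az": 0}, {"hand": 0, "x": 0, "y": 0, "z": 0, "ax": 0, "ay": 0, "az": 0}, {"hand": 0, "x": 0, "y": 0, "z": 0, "ax": 0, "ay": 0, "az": 0}, {"hand": 0, "x": 0, "y": 0, "z": 0, "ax": 0, "ay": 0, "az": 0}, {"hand": 0, "x": 0, "y": 0, "z": 0, "ax": 0, "ay": 0, "az": 0}]' --newtons 60

```text
t: 17.98
tool_pos: [0.4303, -0.3432, 0.2107]
orientation: [3.047, 0.764, 0.001]
force: [-1.4, -0.6, 4.8]
opening: 0.0133
gripper_force: 59.9
```

```bash
python3 - <<'E'
from plan import *
H0=28.2;g0=np.array([.429,-.342,.042]);a=now();d0=pose(g0,H0,0,'B');print(rel(a,d0))
g1=g0+[0,0,.14];print("lift")
c=d0
for f in(.03,.11,.26,.45,.65,.83,.96,1):print(rel(c,pose(g0+[0,0,.14*f],H0,-8*f,'B')).tolist())
L=tray(.034,-.080,0);hd=70;e=lip([L[0],L[1],.12],hd,-8,'B');print("carry",L,e[2])
c=pose(g1,H0,-8,'B')
for k in range(1,9):
    s=k/8;s=s*s*(3-2*s);print(rel(c,pose(g1+(e[2]-g1)*s,H0+(hd-H0)*s,-8,'B')).tolist())
c=e;print("lower")
for z,th in[(.115,-7),(.105,-6),(.09,-4),(.075,-2),(.063,0),(.055,2),(.051,4),(.050,6)]:print(rel(c,lip([L[0],L[1],z],hd,th,'B')).tolist())
E
```

```text
[-0.001 -0.002  0.002  0.001 -0.001 -0.001]
lift
[-0.001, -0.0, -0.004, 0.0, 0.004, -0.0]
[-0.003, -0.0, -0.015, 0.0, 0.015, 0.0]
[-0.006, -0.0, -0.036, 0.0, 0.036, 0.0]
[-0.01, -0.0, -0.063, -0.0, 0.063, 0.0]
[-0.015, -0.0, -0.09, 0.0, 0.091, 0.0]
[-0.019, -0.0, -0.115, 0.0, 0.116, 0.0]
[-0.022, -0.0, -0.133, -0.0, 0.134, 0.0]
[-0.023, -0.0, -0.138, 0.0, 0.14, 0.0]
carry [ 0.62165489 -0.11368471  0.        ] [ 0.57233406 -0.24919257  0.14012649]
[0.007, 0.0, 0.003, 0.004, 0.0, -0.031]
[0.026, 0.0, 0.01, 0.016, 0.0, -0.113]
[0.052, 0.001, 0.021, 0.032, 0.0, -0.229]
[0.083, 0.001, 0.033, 0.051, 0.0, -0.361]
[0.114, 0.002, 0.045, 0.069, 0.0, -0.494]
[0.141, 0.002, 0.056, 0.086, 0.0, -0.61]
[0.161, 0.001, 0.063, 0.097, 0.0, -0.691]
[0.169, 0.001, 0.066, 0.102, 0.0, -0.722]
lower
[0.003, 0.0, 0.003, 0.0, -0.017, -0.0]
[0.005, -0.0, 0.01, -0.0, -0.035, -0.0]
[0.011, -0.0, 0.02, 0.0, -0.07, -0.0]
[0.016, 0.0, 0.031, 0.0, -0.105, -0.0]
[0.022, 0.0, 0.039, -0.0, -0.14, 0.0]
[0.029, 0.0, 0.043, 0.0, -0.175, -0.0]
[0.036, 0.0, 0.044, 0.0, -0.209, -0.0]
[0.044, 0.0, 0.042, 0.0, -0.244, -0.0]
```

Emit:
carry_out --targets '[{"hand": 0, "x": -0.001, "y": 0, "z": -0.004, "ax": 0, "ay": 0.004, "az": 0}, {"hand": 0, "x": -0.003, "y": 0, "z": -0.015, "ax": 0, "ay": 0.015, "az": 0}, {"hand": 0, "x": -0.006, "y": 0, "z": -0.036, "ax": 0, "ay": 0.036, "az": 0}, {"hand": 0, "x": -0.01, "y": 0, "z": -0.063, "ax": 0, "ay": 0.063, "az": 0}, {"hand": 0, "x": -0.015, "y": 0, "z": -0.09, "ax": 0, "ay": 0.091, "az": 0}, {"hand": 0, "x": -0.019, "y": 0, "z": -0.115, "ax": 0, "ay": 0.116, "az": 0}, {"hand": 0, "x": -0.022, "y": 0, "z": -0.133, "ax": 0, "ay": 0.134, "az": 0}, {"hand": 0, "x": -0.023, "y": 0, "z": -0.138, "ax": 0, "ay": 0.14, "az": 0}]'

```text
t: 18.98
tool_pos: [0.4098, -0.3544, 0.3505]
orientation: [-3.01, -0.754, -0.215]
force: [0.1, -0.6, -2.7]
opening: 0.0139
gripper_force: 59.8
```

Emit:
carry_out --targets '[{"hand": 0, "x": 0.007, "y": 0, "z": 0.003, "ax": 0.004, "ay": 0, "az": -0.031}, {"hand": 0, "x": 0.026, "y": 0, "z": 0.01, "ax": 0.016, "ay": 0, "az": -0.113}, {"hand": 0, "x": 0.052, "y": 0.001, "z": 0.021, "ax": 0.032, "ay": 0, "az": -0.229}, {"hand": 0, "x": 0.083, "y": 0.001, "z": 0.033, "ax": 0.051, "ay": 0, "az": -0.361}, {"hand": 0, "x": 0.114, "y": 0.002, "z": 0.045, "ax": 0.069, "ay": 0, "az": -0.494}, {"hand": 0, "x": 0.141, "y": 0.002, "z": 0.056, "ax": 0.086, "ay": 0, "az": -0.61}, {"hand": 0, "x": 0.161, "y": 0.001, "z": 0.063, "ax": 0.097, "ay": 0, "az": -0.691}, {"hand": 0, "x": 0.169, "y": 0.001, "z": 0.066, "ax": 0.102, "ay": 0, "az": -0.722}]'

```text
t: 19.98
tool_pos: [0.5667, -0.2699, 0.3044]
orientation: [-2.499, -1.754, -0.174]
force: [0.8, 0.8, -1.7]
opening: 0.0135
gripper_force: 59.8
```

```bash
python3 - <<'E'
from plan import *
L=tray(.034,-.080,0);a=now();c=lip([L[0],L[1],.12],70,-8,'B');s=read_state();print(rel(a,c),s["force"],s["q"])
im,d=read_camera("top");si,d2=read_camera("side");np.save("im.npy",im);p=camera_params("top")
cv2.imwrite("pics/b1.png",cv2.resize(im[140:235,250:380],None,fx=5,fy=5,interpolation=cv2.INTER_CUBIC))
# visible pan points: height .08-.15 around lip
m=np.argwhere(np.ones(d.shape,bool)[:, :]);q=np.array([withd(p,u,v,d[v,u]) for v in range(150,240) for u in range(255,370)]);k=(q[:,2]>.08)&(q[:,2]<.15)
q=q[k];print(len(q)); 
S=R.from_euler('z',np.radians(70));r=S.inv().apply(q-np.array([L[0],L[1],0]));r=r[(abs(r[:,1])<.04)&(r[:,0]>-.12)&(r[:,0]<.03)]
print(len(r),r.min(0) if len(r) else 0,r.max(0) if len(r) else 0)
E
```

```text
[-0.002 -0.002 -0.001 -0.003 -0.001  0.002] [ 0.78775829  0.76810186 -1.68847806] [-0.56795046  0.28013532  1.50702673  0.1391474   1.39001332 -0.24864756]
658
656 [-0.11989345 -0.03291605  0.09882838] [-0.00167302  0.0297288   0.14869092]
```

The depth points put the lip within 2 mm of plan. Lowering and tipping in the same way.

Emit:
carry_out --targets '[{"hand": 0, "x": 0.003, "y": 0, "z": 0.003, "ax": 0, "ay": -0.017, "az": 0}, {"hand": 0, "x": 0.005, "y": 0, "z": 0.01, "ax": 0, "ay": -0.035, "az": 0}, {"hand": 0, "x": 0.011, "y": 0, "z": 0.02, "ax": 0, "ay": -0.07, "az": 0}, {"hand": 0, "x": 0.016, "y": 0, "z": 0.031, "ax": 0, "ay": -0.105, "az": 0}, {"hand": 0, "x": 0.022, "y": 0, "z": 0.039, "ax": 0, "ay": -0.14, "az": 0}, {"hand": 0, "x": 0.029, "y": 0, "z": 0.043, "ax": 0, "ay": -0.175, "az": 0}, {"hand": 0, "x": 0.036, "y": 0, "z": 0.044, "ax": 0, "ay": -0.209, "az": 0}, {"hand": 0, "x": 0.044, "y": 0, "z": 0.042, "ax": 0, "ay": -0.244, "az": 0}]'

```text
t: 21.08
tool_pos: [0.5832, -0.2245, 0.2715]
orientation: [2.522, 1.764, -0.133]
force: [0.3, 0.2, -2.0]
opening: 0.0137
gripper_force: 59.8
```

Emit:
carry_out --targets '[{"hand": 0, "x": 0.007, "y": 0, "z": -0.005, "ax": 0, "ay": -0.035, "az": 0}, {"hand": 0, "x": 0.015, "y": 0, "z": -0.009, "ax": 0, "ay": -0.07, "az": 0}, {"hand": 0, "x": 0.022, "y": 0, "z": -0.014, "ax": 0, "ay": -0.105, "az": 0}, {"hand": 0, "x": 0.03, "y": 0, "z": -0.017, "ax": 0, "ay": -0.14, "az": 0}, {"hand": 0, "x": 0.038, "y": 0, "z": -0.021, "ax": 0, "ay": -0.175, "az": 0}, {"hand": 0, "x": 0.046, "y": 0, "z": -0.025, "ax": 0, "ay": -0.209, "az": 0}, {"hand": 0, "x": 0.054, "y": 0, "z": -0.028, "ax": 0, "ay": -0.244, "az": 0}, {"hand": 0, "x": 0.062, "y": 0, "z": -0.031, "ax": 0, "ay": -0.279, "az": 0}]'

```text
t: 22.08
tool_pos: [0.6054, -0.1635, 0.2958]
orientation: [2.364, 1.653, -0.461]
force: [-0.5, -0.0, -2.7]
opening: 0.0134
gripper_force: 59.8
```

Emit:
carry_out --targets '[{"hand": 0, "x": 0.009, "y": 0, "z": -0.006, "ax": 0, "ay": -0.044, "az": 0}, {"hand": 0, "x": 0.019, "y": 0, "z": -0.011, "ax": 0, "ay": -0.087, "az": 0}, {"hand": 0, "x": 0.028, "y": 0, "z": -0.017, "ax": 0, "ay": -0.131, "az": 0}, {"hand": 0, "x": 0.038, "y": 0, "z": -0.021, "ax": 0, "ay": -0.175, "az": 0}, {"hand": 0, "x": 0.048, "y": 0, "z": -0.025, "ax": 0, "ay": -0.218, "az": 0}, {"hand": 0, "x": 0.048, "y": 0, "z": -0.025, "ax": 0, "ay": -0.218, "az": 0}, {"hand": 0, "x": 0.048, "y": 0, "z": -0.025, "ax": 0, "ay": -0.218, "az": 0}, {"hand": 0, "x": 0.048, "y": 0, "z": -0.025, "ax": 0, "ay": -0.218, "az": 0}]'

```text
t: 23.08
tool_pos: [0.6236, -0.114, 0.3011]
orientation: [2.225, 1.555, -0.688]
force: [-0.6, -0.5, -1.7]
opening: 0.0135
gripper_force: 59.8
```

```bash
python3 - <<'E'
from plan import *
L=tray(.034,-.080,0);s=read_state();print(rel(now(),lip([L[0],L[1],.05],70,34.5,'B')),s["force"],s["q"])
f=lambda z,th:lip([L[0],L[1],z],70,th,'B')
c=f(.14,0);print(c[2],rel(c,pose((.429,-.342,.142),28.2,0,'B')))
E
```

```text
[ 0.002 -0.002  0.    -0.001 -0.002 -0.002] [-0.62409388 -0.5259887  -1.71550333] [-0.09635902  0.38756751  1.44144528 -0.58052419  1.49715649  0.35381435]
[ 0.57377207 -0.24524168  0.18      ] [-0.14  -0.103  0.038  0.    -0.     0.73 ]
```

Tipping a little further with a small shake, then retreating to its home.

Emit:
carry_out --targets '[{"hand": 0, "x": 0.013, "y": 0, "z": -0.008, "ax": 0, "ay": -0.061, "az": 0}, {"hand": 0, "x": 0.028, "y": 0, "z": -0.017, "ax": 0, "ay": -0.131, "az": 0}, {"hand": 0, "x": 0.044, "y": 0, "z": -0.024, "ax": 0, "ay": -0.201, "az": 0}, {"hand": 0, "x": 0.044, "y": 0, "z": -0.024, "ax": 0, "ay": -0.201, "az": 0}, {"hand": 0, "x": 0.041, "y": 0, "z": -0.022, "ax": 0, "ay": -0.19, "az": 0}, {"hand": 0, "x": 0.044, "y": 0, "z": -0.024, "ax": 0, "ay": -0.201, "az": 0}, {"hand": 0, "x": 0.044, "y": 0, "z": -0.024, "ax": 0, "ay": -0.201, "az": 0}, {"hand": 0, "x": 0.044, "y": 0, "z": -0.024, "ax": 0, "ay": -0.201, "az": 0}]'

```text
t: 24.08
tool_pos: [0.6408, -0.0669, 0.2961]
orientation: [2.083, 1.456, -0.882]
force: [-0.1, -0.3, -1.2]
opening: 0.0135
gripper_force: 59.8
```

Emit:
carry_out --targets '[{"hand": 0, "x": -0.041, "y": 0, "z": 0.021, "ax": 0, "ay": 0.175, "az": 0}, {"hand": 0, "x": -0.084, "y": 0, "z": 0.04, "ax": 0, "ay": 0.349, "az": 0}, {"hand": 0, "x": -0.121, "y": 0, "z": 0.063, "ax": 0, "ay": 0.524, "az": 0}, {"hand": 0, "x": -0.151, "y": 0, "z": 0.09, "ax": 0, "ay": 0.698, "az": 0}, {"hand": 0, "x": -0.171, "y": 0, "z": 0.101, "ax": 0, "ay": 0.803, "az": 0}, {"hand": 0, "x": -0.171, "y": 0, "z": 0.101, "ax": 0, "ay": 0.803, "az": 0}]'

```text
t: 24.82
tool_pos: [0.5742, -0.2491, 0.3495]
orientation: [2.577, 1.794, 0.002]
force: [-0.3, -0.2, -1.7]
opening: 0.0134
gripper_force: 59.8
```

Emit:
carry_out --targets '[{"hand": 0, "x": -0.025, "y": -0.018, "z": 0, "ax": 0, "ay": 0, "az": 0.13}, {"hand": 0, "x": -0.05, "y": -0.037, "z": 0, "ax": 0, "ay": 0, "az": 0.26}, {"hand": 0, "x": -0.075, "y": -0.055, "z": 0, "ax": 0, "ay": 0, "az": 0.39}, {"hand": 0, "x": -0.1, "y": -0.074, "z": 0, "ax": 0, "ay": 0, "az": 0.52}, {"hand": 0, "x": -0.12, "y": -0.088, "z": 0.01, "ax": 0, "ay": 0, "az": 0.63}, {"hand": 0, "x": -0.14, "y": -0.103, "z": 0.028, "ax": 0, "ay": 0, "az": 0.73}, {"hand": 0, "x": -0.14, "y": -0.103, "z": 0.038, "ax": 0, "ay": 0, "az": 0.73}, {"hand": 0, "x": -0.14, "y": -0.103, "z": 0.038, "ax": 0, "ay": 0, "az": 0.73}]'

```text
t: 25.82
tool_pos: [0.4308, -0.3414, 0.3091]
orientation: [-3.045, -0.766, 0.001]
force: [-0.0, 0.3, -1.0]
opening: 0.0138
gripper_force: 59.8
```

```bash
python3 - <<'E'
from plan import *
s=read_state();print(rel(now(),pose((.429,-.342,.042),28.2,0,'B')),s["force"],s["wrist_torque"])
im,d=read_camera("top");si,d2=read_camera("side")
r=lambda a,k:cv2.resize(a,None,fx=k,fy=k,interpolation=cv2.INTER_CUBIC)
a=r(im[148:214,222:308],4.6)
b=r(im[180:260,325:395],4)
c=r(si[110:180,280:360],4);w=r(im[185:280,140:200],3)
C=np.zeros((600,800,3),np.uint8)
for g,(x,y) in((a,(0,0)),(b,(410,0)),(c,(0,310)),(w,(410,330))):
    g=g[:600-y,:800-x];C[y:y+g.shape[0],x:x+g.shape[1]]=g
cv2.imwrite("pics/fin.png",cv2.convertScaleAbs(C,alpha=1.3))
E
```

```text
[-0.002 -0.     0.1   -0.002  0.     0.001] [-0.04263284  0.26320204 -0.96570836] [-0.07124593  0.21004775  0.0392049 ]
```

View pics/fin.png

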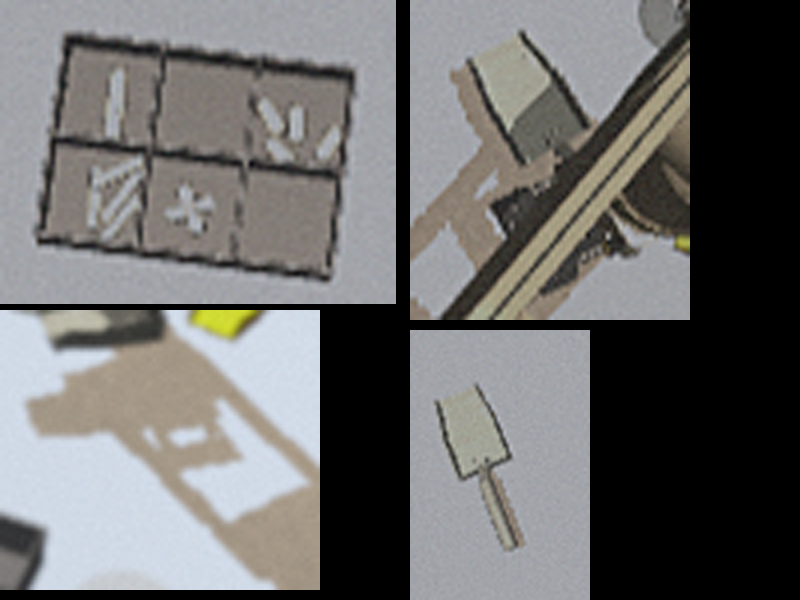

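The far right cell now holds four stubs (px 265,110; 296,122; 278,150; 328,140) and the near left cell four long bars. Scoop_1 stands empty at its place (465,440), and scoop_2 is empty too. Setting scoop_2 down.

Emit:
carry_out --targets '[{"hand": 0, "x": 0, "y": 0, "z": 0.05, "ax": 0, "ay": 0, "az": 0}, {"hand": 0, "x": 0, "y": 0, "z": 0.08, "ax": 0, "ay": 0, "az": 0}, {"hand": 0, "x": 0, "y": 0, "z": 0.093, "ax": 0, "ay": 0, "az": 0}, {"hand": 0, "x": 0, "y": 0, "z": 0.099, "ax": 0, "ay": 0, "az": 0}, {"hand": 0, "x": 0, "y": 0, "z": 0.099, "ax": 0, "ay": 0, "az": 0}, {"hand": 50, "x": 0, "y": 0, "z": 0.099, "ax": 0, "ay": 0, "az": 0}, {"hand": 50, "x": 0, "y": 0, "z": 0.099, "ax": 0, "ay": 0, "az": 0}, {"hand": 50, "x": 0, "y": 0, "z": 0.099, "ax": 0, "ay": 0, "az": 0}]'

```text
t: 26.92
tool_pos: [0.4306, -0.3428, 0.212]
orientation: [3.047, 0.763, 0.003]
force: [-0.2, 0.1, 0.4]
opening: 0.0389
gripper_force: 0.0
```

Emit:
carry_out --targets '[{"hand": 50, "x": 0, "y": 0, "z": -0.03, "ax": 0, "ay": 0, "az": 0}, {"hand": 50, "x": 0, "y": 0, "z": -0.08, "ax": 0, "ay": 0, "az": 0}, {"hand": 50, "x": 0, "y": 0, "z": -0.14, "ax": 0, "ay": 0, "az": 0}, {"hand": 50, "x": -0.05, "y": 0, "z": -0.19, "ax": 0, "ay": 0, "az": 0}, {"hand": 50, "x": -0.06, "y": 0, "z": -0.2, "ax": 0, "ay": 0, "az": 0}, {"hand": 50, "x": -0.06, "y": 0, "z": -0.2, "ax": 0, "ay": 0, "az": 0}, {"hand": 50, "x": -0.06, "y": 0, "z": -0.2, "ax": 0, "ay": 0, "az": 0}]'

```text
t: 27.8
tool_pos: [0.3775, -0.3704, 0.4088]
orientation: [-3.044, -0.762, -0.0]
force: [-0.7, -0.0, 0.1]
opening: 0.0466
gripper_force: 0.0
```

```bash
python3 - <<'E'
from plan import *
s=read_state();print(s["t"],s["tool_pos"],s["opening"])
for n in("side",):
    im,d=read_camera(n);p=camera_params(n)
    q=np.array([withd(p,u,v,d[v,u]) for v in range(100,160) for u in range(270,370)])
    c,sn=np.cos(.492),np.sin(.492);w=(q-[.429,-.342,0]);a=w[:,0]*c+w[:,1]*sn;b=-w[:,0]*sn+w[:,1]*c
    k=(abs(b)<.02)&(a>-.07)&(a<.05)&(q[:,2]>.035)&(q[:,2]<.08);print(k.sum(),np.percentile(q[k,2],[10,50,90]),np.polyfit(a[k],q[k,2],1))
E
```

```text
27.8 [ 0.37752701 -0.37037778  0.40884552] 0.04658374805462202
129 [0.03735022 0.04761936 0.05208003] [-0.04152781  0.04588541]
```

Handle top is near 51 mm, so the scoop is flat, and the gripper is clear. Handing in.

```bash
python3 -c "
from plant import robot
print(robot.close_job())"
```

```text
the job is handed in; nothing more can be done
None
```

The job is handed in at about 28 s, but no verdict came back: the last pictures show all three long bars and all three stubs in their kept bars' cells, both emptied scoops measure flat at their starting places, and I saw no knocks.

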